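Balance the necklace bar on its stand

TASK

Lift the steel cup off the wooden necklace stand and set it down upright on the table beside the stand. Only then take the wooden crossbar from the sloping easel and lay it, flat side down and square across the stand's thin upright blade, at its point of balance, so that it stays level by itself with nothing else touching it. Leave the other things on the table where they are.

Things in the scene. Friction and masses are not known exactly. Their poses are not given: they have to be found in the camera images.
- stand: Wooden necklace stand, fixed: a plinth 140 x 100 mm and 18 mm thick on the table, with one thin upright blade on it. Origin on the table under the blade's centre; the plinth reaches from -95 to +45 mm along its x. x runs across the blade, y along it, z up; turned at most about 20 degrees from the robot's axes.
- stand_edge (a point): Centre of the blade's flat top edge, 78 mm above the table (60 mm above the plinth). The blade has a felt-lined edge, is 10 mm thick along the stand's x 60 mm long along its y. Same axes as the stand. The crossbar is to lie along this x, either way round.
- cup: The steel cup: straight-sided, open, 64 mm across, 75 mm high, about 0.15 kg, with one handle on its side. Origin at the centre of its underside, z up its axis, +y towards the handle. At the start it stands on the plinth beside the blade, on the robot's side, handle roughly towards the robot.
- cup_mid (a point): Centre of the steel cup, half-way up (37.5 mm above its foot). Axes as the cup. The handle is a loop of 10 mm round bar in the cup's y-z plane: it stands out to 64 mm (bar's centre line) from the cup's axis along +y and spans from 16 to 61 mm above the foot; its outer part runs upright, 30 to 48 mm above the foot.
- easel: Brass wire easel, fixed, 160 mm wide: a frame that slopes up at 35 degrees along its x (away from the robot), with two cross rails that carry the crossbar and a stop plate at the low end. Origin on the table under the frame's middle. Below the crossbar it is open between the rails, from 50 mm on the low side to 68 mm on the high side of the crossbar's middle, and 80 mm to either side.
- bar: The loose wooden crossbar, 0.117 to 0.18 kg; origin and axes as bar_mid. The ball at its -x end hides a weight of unknown size (ball 0.039 to 0.102 kg; the rest 0.078 kg, balancing 5 mm from the middle towards the knob), so the point of balance lies 25 to 55 mm from the middle towards the ball: it must be felt. It balances only with that point within 5 mm of the blade's centre line.
- bar_mid (a point): Middle of the crossbar's straight shaft, at the centre of its section. The shaft is 176 mm long (x), 22 mm wide (y), 24 mm thick (z), flat-faced; at the -x end a ball 32 mm across (centre 100.5 mm from the middle), at the +x end a knob 22 mm across (centre 93 mm from the middle). z is square to the flat top; at the start ball low, x up the slope.
- vase: Bystander: white ceramic vase, 80 mm across, 140 mm high, at the side. Origin under its centre.
- comb: Bystander: black wide-tooth comb, 160 x 42 x 6 mm, lying flat between easel and stand. Origin under its middle, x along it.
- kajal: Bystander: slim plastic kajal case with twist cap, 19 mm across, 83 mm high, standing. Origin under its centre.
- cream: Bystander: low glass cream jar, 60 mm across, 50 mm high. Origin under its centre.
- scent: Bystander: flat glass perfume bottle, 50 x 28 mm, 104 mm high. Origin under its centre.
- brush: Bystander: wooden paddle hairbrush lying bristles down, 215 x 65 x 33 mm. Origin under it, on the table, where handle and paddle meet; x towards the paddle.
There are look-alikes about, which are no part of the job. Of the things that look like the bar, the larger one is meant.

How it is judged:
On the way, in this order (a step that is already met when the one before it is completed fails the run):
1. the steel cup stands upright on the table beside the stand, let go, while the crossbar still lies on the easel (height (world z) of cup_mid below 0.045 m and angle between cup_mid's own z axis and vertical below 0.1 rad and horizontal distance between cup_mid and stand_edge below 0.35 m and linear speed of cup below 0.02 m/s and contact force between cup and the fingers below 0.1 N and contact force between bar and easel above 0.1 N and distance of bar_mid from where it was at the start of the episode below 0.03 m), for 0.2 s.
2. the crossbar lies balanced across the blade, let go (angle between bar_mid's own z axis and vertical below 0.08 rad and angle between the x axis of bar_mid and the x axis of stand_edge, either way round below 0.35 rad and z of bar_mid in the frame of stand_edge between 0.008 and 0.018 m and contact force between bar and stand above 0.3 N and contact force between bar and cup below 0.05 N and contact force between bar and easel below 0.05 N and contact force between bar and the fingers below 0.05 N and linear speed of bar below 0.02 m/s and angular speed of bar below 0.15 rad/s), for 0.3 s.
At the end, for the whole second after the job is handed in: Crossbar released, at rest on the blade alone, flat side down, level within 0.08 rad and square across within 0.35 rad; cup released, upright within 0.1 rad on the table, centre within 0.35 m of the blade; the six bystanders within 30 mm of their places, not tipped (all of step 2 and height (world z) of cup_mid below 0.045 m and angle between cup_mid's own z axis and vertical below 0.1 rad and horizontal distance between cup_mid and stand_edge below 0.35 m and linear speed of cup below 0.02 m/s and contact force between cup and the fingers below 0.1 N); the robot touches nothing.
It fails at once if the vase, cream jar or perfume bottle is moved or knocked over (distance of any of vase, cream, scent from where it was at the start of the episode above 0.03 m or angle between any of vase, cream, scent's own z axis and vertical above 0.4 rad).
It fails at once if the comb, kajal case or hairbrush is moved or knocked over (distance of any of comb, kajal, brush from where it was at the start of the episode above 0.03 m or angle between any of comb, kajal, brush's own z axis and vertical above 0.4 rad).
It fails at once if the cup is tipped over (angle between cup_mid's own z axis and vertical above 0.7 rad).
It also fails if it takes over 64 s, if anything falls off the work surface, if the arm or the gripper's body presses on something with over 40 N, if the wrist force passes 120 N, or if a joint passes its speed limit or range.

ROBOT

A 6-joint arm with a two-finger parallel gripper is mounted at the origin on the work surface. World frame = base frame: x ahead of the robot, y to its left, z up, the work surface at z = 0. Lengths are in m, angles in rad, forces in N, time in s.
With the tool pointing down it reaches from about 0.25 to 0.725 m from the base axis. Payload 4 kg.
Tool frame: the origin (TCP) lies midway between the tips of the shut fingers; the grasp point (between the pads) lies 19 mm behind it (bot.grip_point_offset is the distance from the TCP to the grasp point, in m); z points along the fingers, y is the line along which they close (so a half turn about z gives the same grasp; the last joint's range is limited). The gripper opens to 85 mm and grips with 20 to 120 N. Pads are 22 mm wide; open, the fingers measure 114 mm over their backs; the gripper's body (76 mm by 85 mm) begins 54 mm behind the grasp point. The pads swing forward as they close: fully open they stand 13 mm farther back than shut.
Start: joints at [1.267, 0.241, 0.005, 1.335, 0, 1.571], TCP at [0.15, 0.477, 0.231] pointing down, gripper open.
Joint ranges: [-2.72, 2.72], [-1.05, 1.87], [-1.09, 1.28], [-1.99, 2.15], [-1.42, 1.44], [-3.14, 3.14]. Speed limits (rad/s): [2.79, 2.79, 3.14, 3.14, 3.14, 3.14].

INTERFACE

Orientations are given as a unit quaternion [x, y, z, w].
In Python, from workcell import bot gives the robot as it stands.
- The arm moves only by the tool step_arm, never from a script. Its argument "targets" is text: rows parted by semicolons, each of 7 numbers parted by spaces: the opening, from -1 (shut) to 1 (fully open), so that 0 is half open, then the shift along the world's x, y, z normalised to -1 to 1, where 1 is 0.5 m, then the turn, a rotation vector about the world's x, y, z normalised to -1 to 1, where 1 is pi/4 rad. In form: gripper x y z wx wy wz; .... A call has 1 to 10 rows; each row is the pose to reach, as a shift and turn from the pose commanded when the call began; what a row does not reach only later rows make up. A row lasts 1/12 s, in which the tool goes at most 41.7 mm and 7.16 degrees, less where a joint would pass 70% of its speed; a pose out of reach is approached as far as the arm can. A call with a number of a shift or a turn outside -1 to 1 is refused whole. A call with a gripper value outside its range is refused whole. The fingers move at their own pace and stop on an object; the grip force is fixed at half the most. Time passes only in rows, so rows that repeat a pose let the fingers close. It gives the time, the measured TCP pose, the force, the opening and the grip force at its end, in the units of the state.
- bot.get_obs(): the state, without advancing time (a new reading comes with each control period).
- bot.camera(name): name is "scene" or "top"; returns the picture (480x640x3 uint8, red, green, blue); there is no depth.
- bot.camera_info(name): a dict with "vertical_fov" (degrees; the focal length in pixels is half the picture's height over the tangent of half this angle, whatever the lens; pixels are square), "cx", "cy" (the principal point, pixels), "D" ([k1, k2, p1, p2, k3] as OpenCV has them; the pictures are not rectified), "pose" (4x4, takes a point from camera to world coordinates). Camera axes: x right, y up, looking along -z (the intrinsics and any distortion apply to the point x, -y, -z); pixel columns grow to the right and rows downward; lengths in m; the calibration is good to about 2 mm. A picture is of the moment at which its call begins. camera_info takes no time and is no camera call.
- bot.job_done(): hands the job in; it is judged then, once.
The state is a dict: "clock": time; "joint_pos": joint angles; "joint_vel": joint speeds; "tau": joint torques, N m; "eef_pos": TCP position; "tool_rot": TCP orientation; "ft_force": force on the tool from outside, world axes, zero at the start; "ft_torque": the same for the moment, N m; "grip_width": finger opening in m; "grasp_force": force on a finger pad.
Only numpy, scipy, OpenCV 4.12 (cv2) and the standard library are available. Lean on these libraries where they do the work, as an engineer would, in place of code of your own. Each camera call takes 0.05 s, during which the arm holds its last target. There are 200 camera calls.

## Working session

There is one attempt and no reset: what is moved stays moved. The work goes in short steps, Python scripts to look and compute and a tool call to move; the robot and the scene stay as the last step left them, time stands still between calls to the robot, and variables do not carry over. Pictures are saved under pics/ and viewed, at most 10 in all, crops included, and the job is handed in when it is done.

Besides the shell and the picture viewer there is one more tool, called in YAML: its name, and indented under it one key for each argument. step_arm: Moves the arm, as the interface text tells. Scaled input: -1 to 1 covers 0.5 m each way for a shift and pi/4 rad each way for a turn. Its arguments: {"type":"object","properties":{"targets":{"type":"string"}},"required":["targets"]}

```bash
mkdir -p pics; python3 - <<'E'
from workcell import bot
import cv2
for n in("scene","top"):
    cv2.imwrite(f"pics/{n}0.png",bot.camera(n)[:,:,::-1]);i=bot.camera_info(n);print(n,i)
o=bot.get_obs();print({k:o[k] for k in o})
E
```

```text
scene {'vertical_fov': 56.36864414467525, 'cx': 319.34305750561737, 'cy': 244.01915782076176, 'D': array([-0.04850118,  0.        ,  0.        ,  0.        ,  0.        ]), 'pose': array([[ 0.66762224, -0.49797247,  0.55344735,  1.07565408],
       [ 0.7444254 ,  0.43596898, -0.50572905, -0.54510373],
       [ 0.01055327,  0.74963622,  0.66176595,  0.81530458],
       [ 0.        ,  0.        ,  0.        ,  1.        ]])}
top {'vertical_fov': 57.93454429392759, 'cx': 325.14099763611887, 'cy': 243.08188034107468, 'D': array([-0.07759649,  0.        ,  0.        ,  0.        ,  0.        ]), 'pose': array([[ 0.02750722,  0.99618031, -0.08287421,  0.35405104],
       [-0.9995049 ,  0.02867614,  0.01294742,  0.0132377 ],
       [ 0.01527448,  0.08247703,  0.99647591,  1.12695303],
       [ 0.        ,  0.        ,  0.        ,  1.        ]])}
{'clock': 0.1, 'joint_pos': array([1.26697411e+00, 2.41330833e-01, 3.88534564e-03, 1.33516261e+00,
       8.23844064e-08, 1.57079701e+00]), 'joint_vel': array([-2.07773577e-03, -7.72873672e-05,  2.93010710e-03, -1.05731455e-03,
       -4.71329055e-04, -5.02790500e-04]), 'tau': array([ 1.51127965e-04, -3.73138046e+01,  2.53010541e+01,  1.08553687e-02,
       -1.57717604e-06,  8.70306867e-07]), 'eef_pos': array([0.14942391, 0.47658701, 0.23051542]), 'tool_rot': array([ 1.51327783e-01,  9.88483223e-01, -8.95444350e-04, -1.37125421e-04]), 'ft_force': array([-0.69363837, -0.18149785,  0.44038232]), 'ft_torque': array([ 0.03296601,  0.02160898, -0.06607977]), 'grasp_force': 0.0, 'grip_width': 0.08544286170422352}
```

View pics/scene0.png

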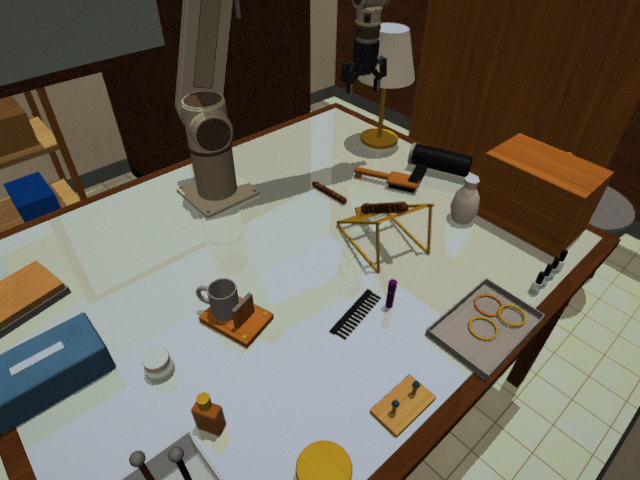

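View pics/top0.png

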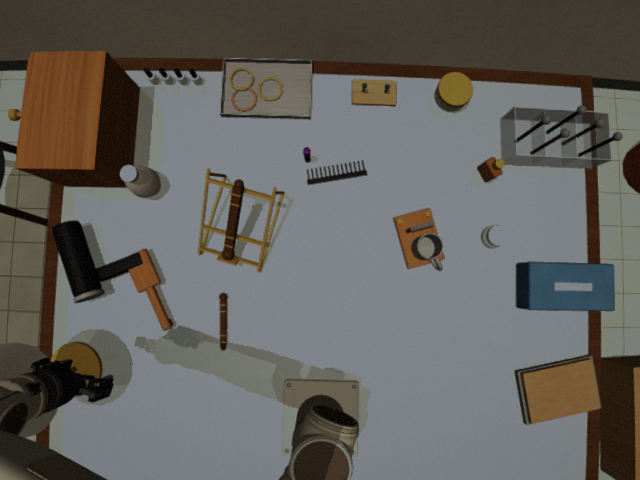

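The scene view shows the cup at (222,300) on the stand at (237,318), and the bar at (384,208) on the easel. In the top view the stand is at (420,238), the cup at (428,247) and the bar at (234,220).
Bar candidates (top view): the rod on the easel (234,220) and a smaller rod on the table (223,321). The task wants the larger one, on the easel. The cup candidate is the grey mug at (428,247); there is no other mug.

```bash
python3 - <<'E'
import cv2,numpy as np
t=cv2.imread("pics/top0.png");s=cv2.imread("pics/scene0.png")
def c(im,x,y,w,h,f): 
    o=cv2.resize(im[y:y+h,x:x+w],None,fx=f,fy=f,interpolation=cv2.INTER_CUBIC)
    o=np.clip(o.astype(float)*1.3,0,255).astype('uint8')
    for k in range(0,w,10): cv2.putText(o,str(x+k),(k*f,8),0,.3,(0,0,255),1);cv2.line(o,(k*f,10),(k*f,14),(0,0,255),1)
    for k in range(0,h,10): cv2.putText(o,str(y+k),(0,k*f+4),0,.3,(0,0,255),1)
    return o
cv2.imwrite("pics/topc.png",np.hstack([c(t,385,200,66,100,6),c(t,195,165,66,100,6)]))
cv2.imwrite("pics/scenec.png",np.hstack([c(s,190,270,90,80,4),c(s,330,190,110,80,4)]))
E
```

```text
(no output)
```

View pics/topc.png

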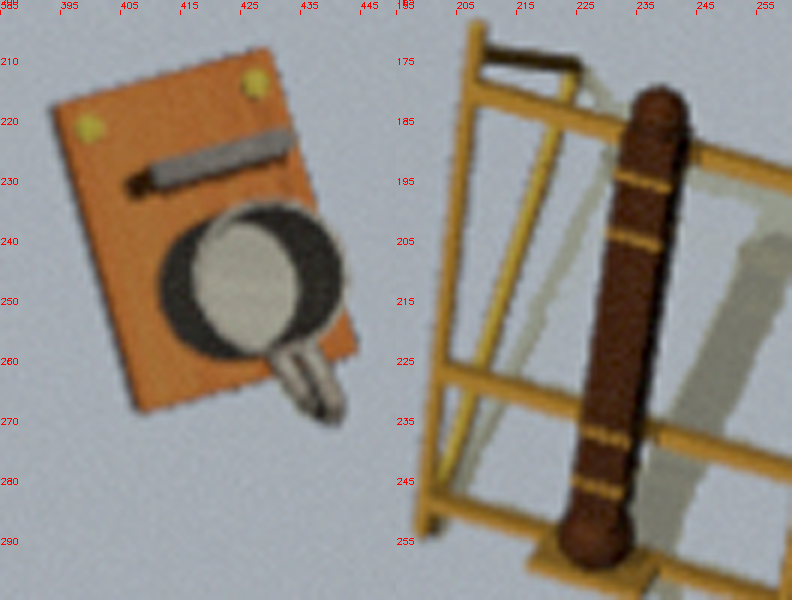

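View pics/scenec.png

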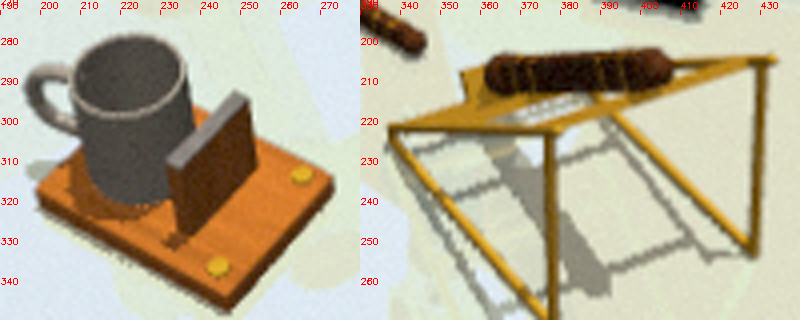

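The close crops confirm the choice:
- **Plinth corners (top view):** (393.7,217.5), (429.7,208), (408,268.7), (444.5,258.3).
- **Blade top ends:** about (410.3,229.5) and (433.7,223.3).
- **Cup:** rim centre about (429.2,246.7), handle tip about (439,268).
- **Bar, top view:** ball (228.5,254.2), knob (239,183.7).
- **Bar, scene view:** ball about (365.8,208.7), knob about (404,207).

```bash
cat > h.py <<'E'
from workcell import bot
import cv2,numpy as np
from scipy.spatial.transform import Rotation as R
from scipy.optimize import least_squares
def par(n):
    i=bot.camera_info(n);f=240/np.tan(np.radians(i["vertical_fov"]/2))
    return np.array([[f,0,i["cx"]],[0,f,i["cy"]],[0,0,1.]]),i["D"],i["pose"]
def plane(n,px,z):
    K,D,T=par(n);u=cv2.undistortPoints(np.array([[px]],float),K,D)[0,0]
    d=T[:3,:3]@[u[0],-u[1],-1];o=T[:3,3];return o+d*(z-o[2])/d[2]
def proj(n,P):
    K,D,T=par(n);c=(np.atleast_2d(P)-T[:3,3])@T[:3,:3]*[1,-1,-1]
    return cv2.projectPoints(c,np.zeros(3),np.zeros(3),K,D)[0][:,0]
def tri(a,b):
    r=lambda x:np.r_[proj("top",x)[0]-a,proj("scene",x)[0]-b]
    s=least_squares(r,[.5,0,.1]);return s.x,np.abs(s.fun).max()
E
python3 - <<'E'
from h import *
np.set_printoptions(precision=4,suppress=True)
p=[plane("top",q,.018) for q in[(393.7,217.5),(429.7,208),(408,268.7),(444.5,258.3)]]
print("corners",*p)
b=[plane("top",q,.078) for q in[(410.3,229.5),(433.7,223.3)]];print("blade",*b,np.mean(b,0),np.linalg.norm(b[0]-b[1]))
sc=[plane("scene",q,.078) for q in[(190+174/4,270+165/4),(190+243/4,270+97/4)]];print("blade scene",*sc,np.mean(sc,0))
c=plane("top",(429.2,246.7),.093);h=plane("top",(385+328/6,200+400/6),.057);print("cup",c,"hdl",h,np.degrees(np.arctan2(*(h-c)[1::-1])),np.linalg.norm((h-c)[:2]))
print("cup scene",plane("scene",(190+132/4,270+77/4),.093))
B,e1=tri((228.5,254.2),(365.8,208.7));Kn,e2=tri((239,183.7),(404,207.));print("ball",B,e1,"knob",Kn,e2)
d=Kn-B;print("len",np.linalg.norm(d),"slope",np.degrees(np.arcsin(d[2]/np.linalg.norm(d))),"yaw",np.degrees(np.arctan2(d[1],d[0])))
for n,q,z in[("cream",(490,236),.05),("scent",(490,170),.05),("comb",(337,173),.006),("kajal",(307,155),.08),("vase",(130,173),.14),("brush",(150,280),.02),("small",(223,321),.02)]:print(n,plane("top",q,z))
E
```

```text
corners [ 0.5179 -0.177   0.018 ] [ 0.5459 -0.2712  0.018 ] [ 0.3864 -0.2159  0.018 ] [ 0.4157 -0.3108  0.018 ]
blade [ 0.4807 -0.208   0.078 ] [ 0.4978 -0.2659  0.078 ] [ 0.4892 -0.237   0.078 ] 0.06042106402241774
blade scene [ 0.4996 -0.2631  0.078 ] [ 0.484  -0.2073  0.078 ] [ 0.4918 -0.2352  0.078 ]
cup [ 0.4385 -0.2513  0.093 ] hdl [ 0.3923 -0.2873  0.057 ] -142.01852504424886 0.058572359063908966
cup scene [ 0.4441 -0.2513  0.093 ]
ball [0.4094 0.2394 0.0502] 0.31480451512231866 knob [0.5639 0.1997 0.1626] 0.3656925237405062
len 0.19513434097031415 slope 35.16841376835891 yaw -14.412024704885626
cream [ 0.4737 -0.4189  0.05  ]
scent [ 0.6449 -0.4207  0.05  ]
comb [ 0.6335 -0.0275  0.006 ]
kajal [0.6582 0.0505 0.08  ]
vase [0.5877 0.462  0.14  ]
brush [0.3383 0.445  0.02  ]
small [0.2407 0.252  0.02  ]
```

step_arm:
  targets: "1 .3 -.74 0 0 0 .83;1 .3 -.74 0 0 0 .83;1 .3 -.74 0 0 0 .83;1 .3 -.74 0 0 0 .83;1 .3 -.74 0 0 0 .83;1 .3 -.74 0 0 0 .83;1 .3 -.74 0 0 0 .83;1 .3 -.74 0 0 0 .83;1 .3 -.74 0 0 0 .83;1 .3 -.74 0 0 0 .83"

```text
clock: 0.93
eef_pos: [0.2994, 0.1051, 0.2312]
tool_rot: [-0.173, 0.985, -0.0, 0.0]
ft_force: [1.1, 1.2, -0.3]
grip_width: 0.0853
grasp_force: 0.0
```

step_arm:
  targets: "1 .281 -.717 0 0 0 0;1 .281 -.717 0 0 0 0;1 .281 -.717 0 0 0 0;1 .281 -.717 0 0 0 0;1 .281 -.717 0 0 0 0;1 .281 -.717 0 0 0 0;1 .281 -.717 0 0 0 0;1 .281 -.717 0 0 0 0;1 .281 -.717 0 0 0 0;1 .281 -.717 0 0 0 0"

```text
clock: 1.77
eef_pos: [0.4415, -0.2566, 0.2301]
tool_rot: [-0.171, 0.985, -0.001, -0.0]
ft_force: [-0.1, -0.1, 0.9]
grip_width: 0.0852
grasp_force: 0.0
```

```bash
python3 - <<'E'
from h import *
o=bot.get_obs();print(o["eef_pos"],o["joint_pos"],o["ft_force"])
s=bot.camera("scene")[:,:,::-1];t=bot.camera("top")[:,:,::-1]
cv2.imwrite("pics/chk1.png",np.hstack([cv2.resize(s[180:330,150:300],None,fx=2.6,fy=2.6),cv2.resize(t[180:330,350:500],None,fx=2.6,fy=2.6)]))
E
```

```text
[ 0.44146073 -0.256588    0.23007666] [-0.52560838  0.26121356  0.02899632  1.33739253 -0.00149994 -0.86900879] [-0.05682004 -0.08121677  0.87743554]
```

View pics/chk1.png

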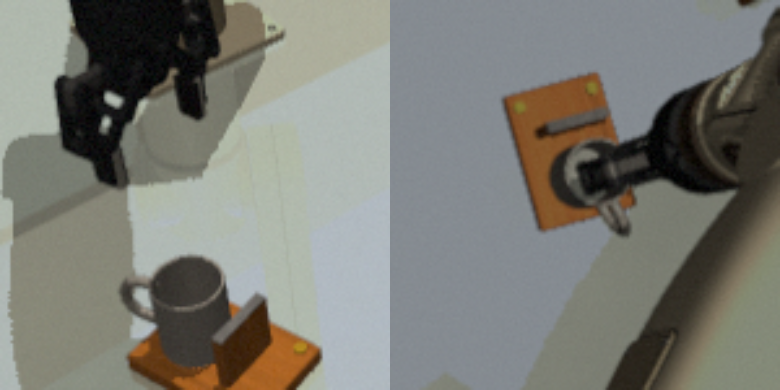

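The gripper is centred above the cup, fingers spanning it along the blade direction. Both finger tips clear the blade.

step_arm:
  targets: "1 0 0 -.2 0 0 0;1 0 0 -.2 0 0 0;1 0 0 -.2 0 0 0;1 0 0 -.25 0 0 0;1 0 0 -.3 0 0 0;1 0 0 -.34 0 0 0;1 0 0 -.374 0 0 0;1 0 0 -.374 0 0 0;1 0 0 -.374 0 0 0"

```text
clock: 2.62
eef_pos: [0.4389, -0.2496, 0.0439]
tool_rot: [-0.174, 0.985, 0.001, -0.001]
ft_force: [-0.2, 0.3, 1.3]
grip_width: 0.0855
grasp_force: 0.0
```

Now close, let it settle, then lift a bit.

step_arm:
  targets: "-1 0 0 0 0 0 0;-1 0 0 0 0 0 0;-1 0 0 0 0 0 0;-1 0 0 0 0 0 0;-1 0 0 0 0 0 0;-1 0 0 0 0 0 0;-1 0 0 .02 0 0 0;-1 0 0 .05 0 0 0;-1 0 0 .1 0 0 0;-1 0 0 .1 0 0 0"

```text
clock: 3.45
eef_pos: [0.4429, -0.253, 0.0993]
tool_rot: [-0.173, 0.985, -0.003, 0.003]
ft_force: [0.8, -1.0, -1.1]
grip_width: 0.0638
grasp_force: 66.4
```

step_arm:
  targets: "-1 0 0 .08 0 0 0;-1 0 0 .12 0 0 0;-1 -.02 .07 .12 0 0 0;-1 -.04 .14 .12 0 0 0;-1 -.06 .21 .12 0 0 0;-1 -.08 .28 .12 0 0 0;-1 -.1 .34 .12 0 0 0;-1 -.1 .34 .08 0 0 0;-1 -.1 .34 .02 0 0 0;-1 -.1 .34 -.04 0 0 0"

```text
clock: 4.28
eef_pos: [0.3914, -0.081, 0.0748]
tool_rot: [-0.174, 0.985, -0.001, 0.002]
ft_force: [-0.2, 0.1, -2.5]
grip_width: 0.0635
grasp_force: 67.6
```

step_arm:
  targets: "-1 0 0 -.03 0 0 0;-1 0 0 -.06 0 0 0;-1 0 0 -.08 0 0 0;-1 0 0 -.09 0 0 0;-1 0 0 -.094 0 0 0;-1 0 0 -.094 0 0 0"

```text
clock: 4.78
eef_pos: [0.3889, -0.0811, 0.0285]
tool_rot: [-0.173, 0.985, 0.0, -0.001]
ft_force: [-7.3, 2.5, 10.9]
grip_width: 0.0633
grasp_force: 68.5
```

step_arm:
  targets: "-1 0 0 .001 0 0 0;1 0 0 .001 0 0 0;1 0 0 .001 0 0 0;1 0 0 .001 0 0 0;1 0 0 .001 0 0 0;1 0 0 .001 0 0 0;1 0 0 .05 0 0 0;1 0 0 .1 0 0 0;1 0 0 .2 0 0 0;1 0 0 .3 0 0 0"

```text
clock: 5.62
eef_pos: [0.3886, -0.0811, 0.1612]
tool_rot: [-0.173, 0.985, 0.001, -0.002]
ft_force: [1.3, -0.1, 0.1]
grip_width: 0.0855
grasp_force: 0.0
```

```bash
python3 - <<'E'
from h import *
np.set_printoptions(precision=4,suppress=True)
o=bot.get_obs();print(o["eef_pos"],o["joint_pos"],o["ft_force"],o["ft_torque"])
s=bot.camera("scene")[:,:,::-1]
cv2.imwrite("pics/chk2.png",cv2.resize(s[160:360,180:450],None,fx=2.9,fy=2.9))
B=np.array([.4094,.2394,.0502]);K=np.array([.5639,.1997,.1626]);d=K-B;d/=np.linalg.norm(d)
c=(B+K)/2;ctr=c+d*(100.5-93)/2/1000;print("mid",ctr,"axis",d)
E
```

```text
[ 0.3886 -0.0811  0.1612] [-0.2057  0.089  -0.3692  1.1161  0.     -0.5538] [ 1.3259 -0.1035  0.1157] [-0.0283 -0.0867 -0.0438]
mid [0.4896 0.2188 0.1086] axis [ 0.7917 -0.2034  0.576 ]
```

View pics/chk2.png

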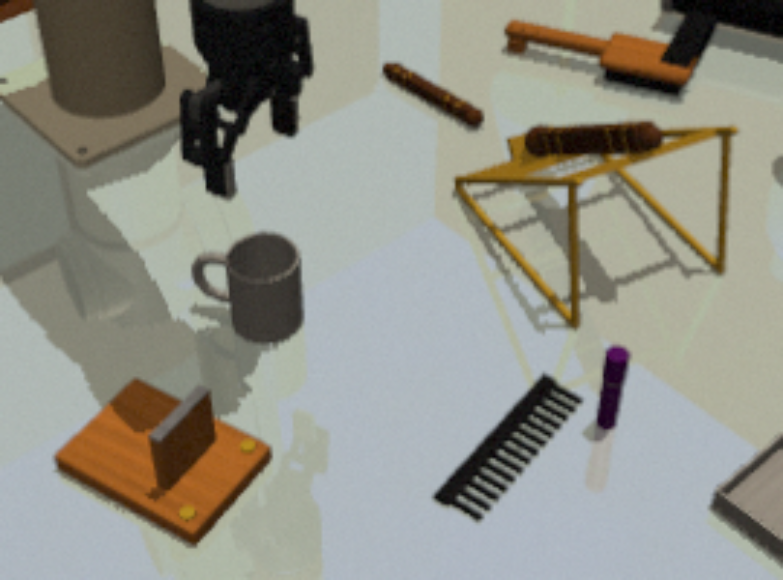

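The picture shows the cup upright on the table at crop (265,290), the stand free at (170,440) and the bar still on the easel at (595,138). I'll take a no-load baseline above the blade, with the fingers at the bar's width, to feel the balance later.

step_arm:
  targets: "-.48 .2 -.31 .006 0 0 -.076;-.48 .2 -.31 .006 0 0 -.076;-.48 .2 -.31 .006 0 0 -.076;-.48 .2 -.31 .006 0 0 -.076;-.48 .2 -.31 .006 0 0 -.076;-.48 .2 -.31 .006 0 0 -.076;-.48 .2 -.31 .006 0 0 -.076;-.48 .2 -.31 .006 0 0 -.076;-.48 .2 -.31 .006 0 0 -.076;-.48 .2 -.31 .006 0 0 -.076"

```text
clock: 6.5
eef_pos: [0.4895, -0.2353, 0.1638]
tool_rot: [-0.144, 0.99, 0.0, -0.0]
ft_force: [0.2, 0.4, -0.1]
grip_width: 0.0222
grasp_force: 0.0
```

```bash
cat > feel.py <<'E'
from h import *
import sys
np.set_printoptions(precision=5,suppress=True,linewidth=160)
L=[]
for k in range(4): bot.camera("top")
for k in range(24):
    bot.camera("top");o=bot.get_obs();L.append(np.r_[o["tau"],o["joint_pos"],o["ft_force"],o["ft_torque"],o["eef_pos"],o["tool_rot"]])
L=np.array(L);np.save(sys.argv[1],L)
m,s=L.mean(0),L.std(0)
for n,a,b in[("tau",0,6),("q",6,12),("F",12,15),("T",15,18),("p",18,21),("r",21,25)]:print(n,m[a:b],"std",s[a:b])
print(o["grip_width"],o["clock"])
E
python3 feel.py base.npy
```

```text
tau [  0.01288 -42.22253  24.32138   0.00212   0.00042   0.00005] std [0.01688 0.02058 0.0096  0.00102 0.00075 0.00007]
q [-0.44939  0.36456 -0.00255  1.20364 -0.00001 -0.73782] std [0.0002  0.00027 0.00015 0.00002 0.00002 0.00002]
F [ 0.23586  0.06352 -0.03119] std [0.55779 0.59488 0.43729]
T [-0.0037   0.00504 -0.00976] std [0.02822 0.03086 0.02952]
p [ 0.49007 -0.23636  0.16367] std [0.00002 0.00012 0.00009]
r [-0.14372  0.98962 -0.00002  0.00002] std [0.0001  0.00001 0.00004 0.00006]
0.022207960681162906 7.9
```

```bash
python3 - <<'E'
from h import *
np.set_printoptions(precision=4,suppress=True)
o=bot.get_obs();R0=R.from_quat(o["tool_rot"]);p0=o["eef_pos"]
y=np.radians(-14.4);s=np.radians(35)
bx=np.array([np.cos(y)*np.cos(s),np.sin(y)*np.cos(s),np.sin(s)]);by=np.array([-np.sin(y),np.cos(y),0]);bz=np.cross(bx,by)
mid=np.array([.4896,.2188,.1086])
ty,tz=by,-bz
Rt=R.from_matrix(np.c_[np.cross(ty,tz),ty,tz]);print("tool now y",R0.as_matrix()[:,1])
rv=(Rt*R0.inv()).as_rotvec();print("turn norm",rv/(np.pi/4),np.degrees(np.linalg.norm(rv)))
g=mid-.038*bx-.007*bz
print("bz",bz,"grasp TCP",g)
for h in(.12,.06,0): print(h,(g+h*bz-p0)/.5,g+h*bz)
E
```

```text
tool now y [-0.2844  0.9587 -0.    ]
turn norm [ 0.0146 -0.7869 -0.6655] 46.380399708627245
bz [-0.5556  0.1426  0.8192] grasp TCP [0.4633 0.2255 0.0811]
0.12 [-0.1868  0.9581  0.0314] [0.3967 0.2427 0.1794]
0.06 [-0.1202  0.941  -0.0669] [0.43   0.2341 0.1302]
0 [-0.0535  0.9239 -0.1652] [0.4633 0.2255 0.0811]
```

step_arm:
  targets: "-.48 -.187 .958 .09 .015 -.787 -.666;-.48 -.187 .958 .09 .015 -.787 -.666;-.48 -.187 .958 .09 .015 -.787 -.666;-.48 -.187 .958 .09 .015 -.787 -.666;-.48 -.187 .958 .09 .015 -.787 -.666;0 -.187 .958 .09 .015 -.787 -.666;0 -.187 .958 .09 .015 -.787 -.666;0 -.187 .958 .09 .015 -.787 -.666;0 -.187 .958 .09 .015 -.787 -.666;0 -.187 .958 .09 .015 -.787 -.666"

```text
clock: 8.73
eef_pos: [0.4129, 0.1545, 0.2008]
tool_rot: [0.119, 0.946, -0.037, 0.299]
ft_force: [1.7, 0.0, -0.7]
grip_width: 0.0425
grasp_force: 0.0
```

```bash
cat > go.py <<'E'
from h import *
import sys
np.set_printoptions(precision=4,suppress=True)
o=bot.get_obs();R0=R.from_quat(o["tool_rot"]);p0=o["eef_pos"]
y=np.radians(-14.4);s=np.radians(35)
bx=np.array([np.cos(y)*np.cos(s),np.sin(y)*np.cos(s),np.sin(s)]);by=np.array([-np.sin(y),np.cos(y),0]);bz=np.cross(bx,by)
Rt=R.from_matrix(np.c_[np.cross(by,-bz),by,-bz])
print("turn",(Rt*R0.inv()).as_rotvec()/(np.pi/4))
g=np.array([.4896,.2188,.1086])-.038*bx-.007*bz
for h in(.08,.04,0):print(h,(g+h*bz-p0)/.5)
print(p0,o["joint_pos"],o["grip_width"])
E
python3 go.py
```

```text
turn [-0.0018  0.0029 -0.0008]
0.08 [ 0.0119  0.1649 -0.1084]
0.04 [ 0.0564  0.1535 -0.1739]
0 [ 0.1008  0.1421 -0.2394]
[0.4129 0.1545 0.2008] [ 0.6806 -0.1424 -0.6594  0.6553 -0.4786  0.8335] 0.042477756653459715
```

Go to the hover (80 mm) and verify visually before the descent.

step_arm:
  targets: "0 0 .08 0 0 0 0;0 .01 .165 -.05 0 0 0;0 .012 .165 -.108 0 0 0;0 .012 .165 -.108 0 0 0;0 .056 .153 -.174 0 0 0;0 .056 .153 -.174 0 0 0;0 .056 .153 -.174 0 0 0"

```text
clock: 9.32
eef_pos: [0.4416, 0.2272, 0.1115]
tool_rot: [0.12, 0.946, -0.04, 0.297]
ft_force: [0.7, -0.5, -0.3]
grip_width: 0.0427
grasp_force: 0.0
```

```bash
python3 go.py; python3 - <<'E'
from h import *
s=bot.camera("scene")[:,:,::-1];t=bot.camera("top")[:,:,::-1]
cv2.imwrite("pics/chk3.png",np.hstack([cv2.resize(s[140:280,320:460],None,fx=2.8,fy=2.8),cv2.resize(t[150:290,180:320],None,fx=2.8,fy=2.8)]))
E
```

```text
turn [ 0.0041 -0.004   0.003 ]
0.08 [-0.0455  0.0195  0.0702]
0.04 [-0.001   0.0081  0.0047]
0 [ 0.0434 -0.0034 -0.0609]
[0.4416 0.2272 0.1115] [ 0.7814  0.1448 -0.6462  0.441  -0.5159  0.9437] 0.04270429718543257
```

View pics/chk3.png

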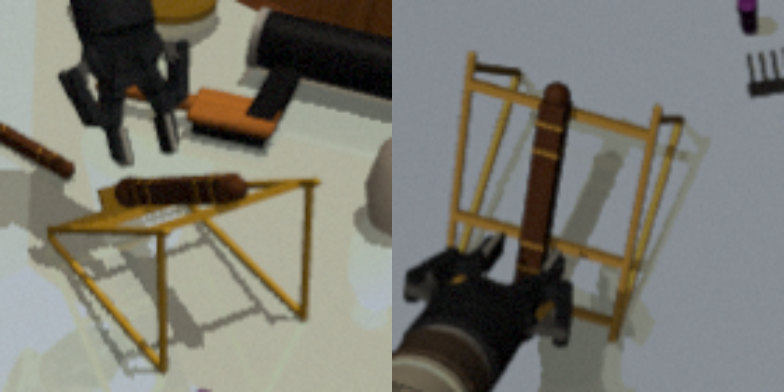

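Both fingers straddle the bar (crop left: tips at (120,155) and (170,145), over the bar at (180,190)). I'll descend and grip.

step_arm:
  targets: "0 .015 -.004 -.022 0 0 0;0 .03 -.008 -.044 0 0 0;0 .044 -.0115 -.0655 0 0 0;0 .044 -.0115 -.0655 0 0 0;0 .044 -.0115 -.0655 0 0 0;0 .044 -.0115 -.0655 0 0 0"

```text
clock: 9.92
eef_pos: [0.4647, 0.224, 0.0819]
tool_rot: [0.12, 0.946, -0.037, 0.299]
ft_force: [-0.2, -0.5, 0.2]
grip_width: 0.0428
grasp_force: 0.0
```

```bash
python3 go.py
```

```text
turn [-0.0025  0.0025  0.0006]
0.08 [-0.0917  0.026   0.1294]
0.04 [-0.0472  0.0146  0.0639]
0 [-0.0028  0.0032 -0.0017]
[0.4647 0.224  0.0819] [ 0.7342  0.2186 -0.6651  0.3155 -0.4985  0.8911] 0.04284476043654711
```

step_arm:
  targets: "-1 0 0 0 0 0 0;-1 0 0 0 0 0 0;-1 0 0 0 0 0 0;-1 0 0 0 0 0 0;-1 0 0 0 0 0 0;-1 0 0 0 0 0 0;-1 -.01 .003 .02 0 0 0;-1 -.03 .008 .06 0 0 0;-1 -.06 .014 .13 0 0 0;-1 -.08 .014 .2 0 0 0"

```text
clock: 10.75
eef_pos: [0.4222, 0.2296, 0.1799]
tool_rot: [0.119, 0.947, -0.039, 0.297]
ft_force: [1.0, 1.1, -1.3]
grip_width: 0.0208
grasp_force: 59.0
```

```bash
cat > back.py <<'E'
from h import *
np.set_printoptions(precision=4,suppress=True)
o=bot.get_obs();b=np.load("base.npy").mean(0)
print((R.from_quat(b[21:25])*R.from_quat(o["tool_rot"]).inv()).as_rotvec()/(np.pi/4),(b[18:21]-o["eef_pos"])/.5,o["eef_pos"],o["grip_width"])
E
python3 back.py
```

```text
[-0.0106  0.7832  0.6639] [ 0.1358 -0.932  -0.0325] [0.4222 0.2296 0.1799] 0.020751566752662487
```

step_arm:
  targets: "-1 .01 -.05 .03 0 .1 .08;-1 .03 -.12 .05 0 .2 .17;-1 .136 -.932 .05 -.011 .783 .664;-1 .136 -.932 .05 -.011 .783 .664;-1 .136 -.932 .05 -.011 .783 .664;-1 .136 -.932 .05 -.011 .783 .664;-1 .136 -.932 .05 -.011 .783 .664;-1 .136 -.932 .05 -.011 .783 .664;-1 .136 -.932 .05 -.011 .783 .664;-1 .136 -.932 .05 -.011 .783 .664"

```text
clock: 11.58
eef_pos: [0.4797, -0.1373, 0.2045]
tool_rot: [-0.142, 0.99, 0.001, 0.001]
ft_force: [0.5, 0.7, -1.6]
grip_width: 0.0208
grasp_force: 59.0
```

```bash
python3 back.py
```

```text
[-0.0041  0.0017  0.0034] [ 0.0207 -0.1981 -0.0816] [ 0.4797 -0.1373  0.2045] 0.020817481543819495
```

step_arm:
  targets: "-1 .021 -.198 -.082 0 0 0;-1 .021 -.198 -.082 0 0 0;-1 .021 -.198 -.082 0 0 0;-1 .021 -.198 -.082 0 0 0;-1 .021 -.198 -.082 0 0 0;-1 .021 -.198 -.082 0 0 0;-1 .021 -.198 -.082 0 0 0;-1 .021 -.198 -.082 0 0 0"

```text
clock: 12.25
eef_pos: [0.4904, -0.2328, 0.1646]
tool_rot: [-0.144, 0.99, 0.001, 0.002]
ft_force: [1.0, 0.7, -0.9]
grip_width: 0.0207
grasp_force: 59.0
```

```bash
python3 feel.py load.npy; python3 back.py; python3 - <<'E'
from h import *
np.set_printoptions(precision=5,suppress=True)
a,b=np.load("base.npy").mean(0),np.load("load.npy").mean(0);print(b[:6]-a[:6],b[12:18]-a[12:18])
s=bot.camera("scene")[:,:,::-1];t=bot.camera("top")[:,:,::-1]
cv2.imwrite("pics/chk4.png",np.hstack([cv2.resize(s[215:365,160:310],None,fx=2.6,fy=2.6),cv2.resize(t[170:320,350:500],None,fx=2.6,fy=2.6)]))
E
```

```text
tau [  0.02164 -42.83373  24.82044   0.00267   0.00879   0.00011] std [0.02865 0.02424 0.00727 0.00097 0.00135 0.00014]
q [-0.44769  0.36193 -0.00619  1.20189  0.00382 -0.73362] std [0.00032 0.00025 0.00004 0.00003 0.00002 0.00002]
F [ 0.04142 -0.03614 -1.29725] std [0.43146 0.44573 0.28074]
T [-0.00227  0.00703  0.00389] std [0.03314 0.02185 0.02251]
p [ 0.49003 -0.23403  0.16376] std [0.00007 0.00016 0.00012]
r [-0.14248  0.9898   0.00137  0.00139] std [0.00015 0.00002 0.00006 0.00008]
0.020555578152698036 13.65
[-0.004   0.0029  0.0033] [ 0.0001 -0.0046 -0.0001] [ 0.49   -0.2341  0.1637] 0.020555578152698036
[ 0.00875 -0.6112   0.49906  0.00056  0.00837  0.00006] [-0.19444 -0.09966 -1.26606  0.00143  0.00199  0.01365]
```

View pics/chk4.png

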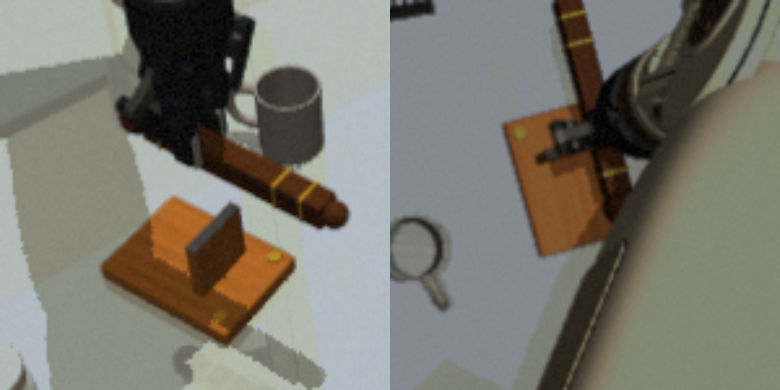

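The bar is held level over the stand, across the blade, with the ball towards the robot. The tool is tilted by 4 mrad from the baseline pose, so I'll correct that and feel again.

step_arm:
  targets: "-1 0 -.0046 0 -.004 .0029 .0033;-1 0 -.0046 0 -.004 .0029 .0033;-1 0 -.0046 0 -.004 .0029 .0033;-1 0 -.0046 0 -.004 .0029 .0033;-1 0 -.0046 0 -.004 .0029 .0033;-1 0 -.0046 0 -.004 .0029 .0033"

```text
clock: 14.25
eef_pos: [0.49, -0.2364, 0.1637]
tool_rot: [-0.144, 0.99, 0.0, 0.0]
ft_force: [0.4, -0.5, -0.9]
grip_width: 0.0207
grasp_force: 59.0
```

```bash
python3 feel.py load2.npy; python3 back.py; python3 - <<'E'
from h import *
np.set_printoptions(precision=5,suppress=True)
a,b,l=[np.load(n+".npy").mean(0) for n in("base","load2","load")];print(b[:6]-a[:6],b[6:12]-a[6:12],b[12:18]-a[12:18]);print(l[:12]-b[:12])
E
```

```text
tau [  0.0003  -42.93526  24.821     0.00776  -0.00615  -0.     ] std [0.00084 0.00102 0.00029 0.0001  0.00012 0.00002]
q [-0.44947  0.36444 -0.00258  1.20374  0.      -0.73792] std [0.00002 0.00002 0.00002 0.00001 0.00002 0.00002]
F [-0.10387 -0.07191 -1.18529] std [0.50324 0.54551 0.5335 ]
T [ 0.0013   0.00117 -0.0025 ] std [0.02843 0.02642 0.02798]
p [ 0.49001 -0.23638  0.16372] std [0.00001 0.00001 0.00001]
r [-0.14372  0.98962 -0.00001  0.00001] std [0.00001 0.      0.00001 0.00002]
0.020602370998198737 15.65
[-0.      0.0001 -0.    ] [ 0.0001  0.     -0.0002] [ 0.49   -0.2364  0.1637] 0.020602370998198737
[-0.01258 -0.71273  0.49962  0.00564 -0.00657 -0.00005] [-0.00008 -0.00011 -0.00003  0.0001   0.00001 -0.00009] [-0.33973 -0.13543 -1.15409  0.005   -0.00388  0.00726]
[ 0.02134  0.10153 -0.00056 -0.00508  0.01495  0.00011  0.00178 -0.00251
 -0.00361 -0.00186  0.00382  0.00429]
```

The torques put the centre of mass about 7 mm from the tool axis, on the ball side. I'll put the tool axis 7 mm past the blade centre, at (0.4974, -0.2342), and come down.

step_arm:
  targets: "-1 .0148 .0044 -.04 0 0 0;-1 .0148 .0044 -.08 0 0 0;-1 .0148 .0044 -.12 0 0 0;-1 .0148 .0044 -.144 0 0 0;-1 .0148 .0044 -.149 0 0 0;-1 .0148 .0044 -.149 0 0 0;-1 .0148 .0044 -.149 0 0 0;-1 .0148 .0044 -.149 0 0 0"

```text
clock: 16.32
eef_pos: [0.4984, -0.2347, 0.0905]
tool_rot: [-0.144, 0.99, -0.001, 0.001]
ft_force: [0.1, -0.6, -1.2]
grip_width: 0.0208
grasp_force: 59.0
```

```bash
cat > st.py <<'E'
from h import *
np.set_printoptions(precision=5,suppress=True)
L=[]
for k in range(4):
    bot.camera("scene");o=bot.get_obs();L.append(o["tau"])
print(np.mean(L,0),o["eef_pos"],o["tool_rot"],o["clock"],o["grip_width"],o["ft_force"])
E
python3 st.py
```

```text
[  0.00249 -44.34017  22.93107  -0.00064  -0.00596   0.00001] [ 0.49797 -0.23445  0.09015] [-0.14372  0.98962 -0.0005   0.00075] 16.5167 0.020344103077925075 [-0.41076 -0.23699 -1.63125]
```

step_arm:
  targets: "-1 0 0 -.004 0 0 0;-1 0 0 -.004 0 0 0;-1 0 0 -.008 0 0 0;-1 0 0 -.008 0 0 0;-1 0 0 -.008 0 0 0"

```text
clock: 16.93
eef_pos: [0.4972, -0.2341, 0.085]
tool_rot: [-0.144, 0.99, 0.0, -0.0]
ft_force: [0.1, 0.3, -1.1]
grip_width: 0.0206
grasp_force: 59.0
```

```bash
python3 st.py
```

```text
[ -0.0009  -44.53914  22.78454   0.01257  -0.00618   0.00001] [ 0.49746 -0.23419  0.08522] [-0.14371  0.98962 -0.00002  0.00004] 17.1333 0.02072180989472798 [-0.01982 -0.45333 -1.67613]
```

step_arm:
  targets: "-1 0 0 -.002 0 0 0;-1 0 0 -.004 0 0 0;-1 0 0 -.004 0 0 0;-1 0 0 -.004 0 0 0;-1 0 0 -.004 0 0 0"

```text
clock: 17.55
eef_pos: [0.4976, -0.2343, 0.0839]
tool_rot: [-0.144, 0.99, -0.0, 0.0]
ft_force: [-1.8, 1.2, 5.6]
grip_width: 0.0207
grasp_force: 59.7
```

```bash
python3 st.py
```

```text
[ -0.04375 -41.14349  21.61195  -0.79843  -0.02845  -0.00613] [ 0.49762 -0.23427  0.08387] [-0.14372  0.98962 -0.00022  0.00037] 17.75 0.020722328255540403 [-0.94227  0.89129  6.16634]
```

step_arm:
  targets: "-1 0 0 .0014 0 0 0;-1 0 0 .0014 0 0 0;-1 0 0 .0014 0 0 0;-1 0 0 .0014 0 0 0"

```text
clock: 18.08
eef_pos: [0.4975, -0.2342, 0.0839]
tool_rot: [-0.144, 0.99, -0.0, 0.0]
ft_force: [0.3, 0.4, 2.4]
grip_width: 0.0208
grasp_force: 59.4
```

```bash
python3 st.py
```

```text
[ -0.00891 -42.92051  21.92011  -0.14861  -0.01305  -0.00046] [ 0.49751 -0.23423  0.08391] [-0.14372  0.98962 -0.00005  0.00009] 18.2833 0.020426860507998693 [0.45639 0.33883 2.71939]
```

step_arm:
  targets: "-.35 0 0 0 0 0 0;-.35 0 0 0 0 0 0;-.35 0 0 0 0 0 0;-.35 0 0 0 0 0 0;-.35 0 0 0 0 0 0;-.35 0 0 0 0 0 0"

```text
clock: 18.78
eef_pos: [0.4974, -0.2342, 0.0839]
tool_rot: [-0.144, 0.99, 0.0, -0.0]
ft_force: [-0.0, 0.3, -0.4]
grip_width: 0.028
grasp_force: 0.0
```

```bash
python3 st.py; python3 - <<'E'
from h import *
s=bot.camera("scene")[:,:,::-1]
cv2.imwrite("pics/chk5.png",cv2.resize(s[240:360,170:310],None,fx=5,fy=5,interpolation=cv2.INTER_CUBIC))
E
```

```text
[ -0.00003 -43.84001  22.3255    0.00103  -0.00017  -0.00001] [ 0.49744 -0.23419  0.08395] [-0.14371  0.98962 -0.00003  0.00006] 18.9833 0.02791044072974405 [ 0.33755  0.49576 -0.3465 ]
```

View pics/chk5.png

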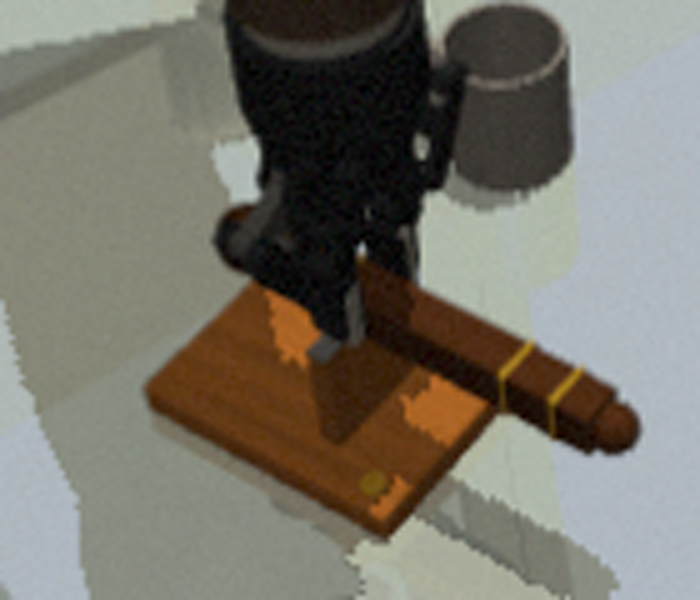

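The bar lies on the blade with the fingers open around it: knob at crop (612,428), i.e. picture (292.4,325.6), ball at about (217,287). I'll check numerically that it is level.

```bash
python3 - <<'E'
from h import *
E=np.array([.4905,-.2363,.09]);u=np.array([.958,.286,0])
for s in(.129,.135,.141):
  for dz in(-.02,0,.02):print(s,dz,proj("scene",E+s*u+[0,0,dz])[0])
print(proj("scene",E-.06*u))
E
```

```text
0.129 -0.02 [290.94300853 330.2447538 ]
0.129 0 [290.62674443 324.15559747]
0.129 0.02 [290.30154259 317.88225211]
0.135 -0.02 [293.35418176 331.48539285]
0.135 0 [293.07275375 325.39956905]
0.135 0.02 [292.7833616  319.12911319]
0.141 -0.02 [295.77748075 332.73190743]
0.141 0 [295.53126732 326.64955035]
0.141 0.02 [295.27808056 320.38212108]
[[219.59508897 287.87912725]]
```

It's level to about 1 mm at the knob. I'll open wider and retreat straight up.

step_arm:
  targets: "-.1 0 0 0 0 0 0;-.1 0 0 0 0 0 0;-.1 0 0 0 0 0 0;-.1 0 0 .02 0 0 0;-.1 0 0 .05 0 0 0;-.1 0 0 .1 0 0 0;-.1 0 0 .16 0 0 0;-.1 0 0 .22 0 0 0;-.1 0 0 .28 0 0 0;-.1 0 0 .28 0 0 0"

```text
clock: 19.87
eef_pos: [0.5006, -0.2357, 0.2318]
tool_rot: [-0.144, 0.99, -0.004, 0.005]
ft_force: [0.9, -0.4, 1.1]
grip_width: 0.0388
grasp_force: 0.0
```

```bash
python3 st.py; python3 - <<'E'
from h import *
s=bot.camera("scene")[:,:,::-1]
cv2.imwrite("pics/chk6.png",cv2.resize(s[150:370,120:440],None,fx=2.5,fy=2.5,interpolation=cv2.INTER_CUBIC))
E
```

```text
[ -0.00013 -43.48802  26.42111   0.09382  -0.00016   0.     ] [ 0.49685 -0.23392  0.22335] [-0.14371  0.98962  0.00034 -0.00052] 20.0667 0.03841115535616041 [0.67441 0.12411 0.43796]
```

View pics/chk6.png

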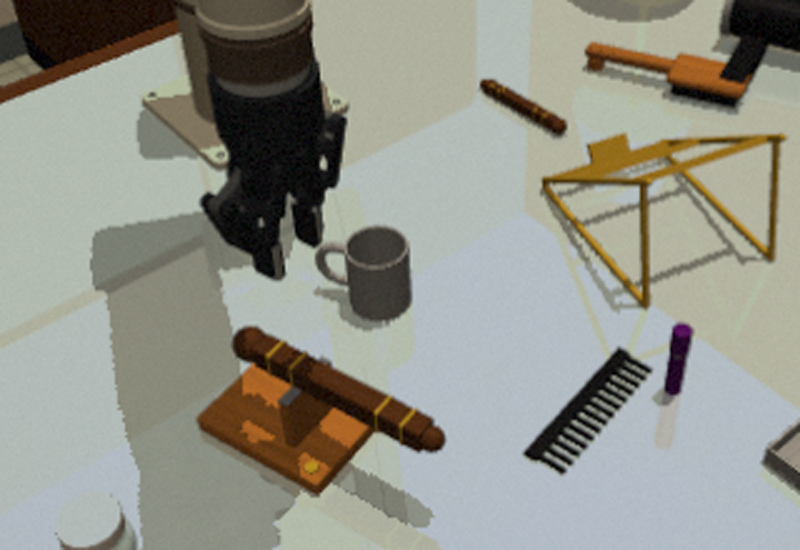

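The bar balances level on the blade (knob still at picture (292.4,325.2)), the cup stands upright on the table at crop (378,272), and the comb, kajal case, hairbrush and cream jar in view look untouched. I'll hand it in.

```bash
python3 -c "
from workcell import bot
print(bot.job_done())"
```

```text
the job is handed in; nothing more can be done
None
```

I handed the job in at about 20 s of the 64 s. In the last picture the cup stood upright on the table beside the stand and the crossbar lay level across the blade by itself; the hand-in call gave no verdict.

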